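# Put three swapped coolers back on their own circuit boards

### The job

The coolers on these three circuit boards got mixed up: move the finned one to the long narrow board, the oblong one to the square board and the round one to the board with the notched corner, each upright in the middle of the white printed square, the finned and the oblong one with their sides parallel to the sides of the square. To make room, first let one of them stand on the middle of the empty black foam pad for a moment and let go of it there. Set the coolers down without dropping them, and leave the meter, screwdriver and jar where they are.

Things in the scene. Friction and masses are not known exactly. Their poses are not given: they have to be found in the camera images.
- fin_cooler: Square finned heat sink of bare aluminium, 42 x 42 mm and 32 mm high: a 6 mm base with seven thin upright fins that run along its x; the outer fins are flat faces at y = +-21 mm, good to grip. Loose, 60 to 170 g; stands upright on the top face of a board. Origin: centre of its underside, z up. At the start it stands on the notched board.
- oblong_cooler: Oblong solid heat sink of bare aluminium, 64 mm along its x, 32 mm along its y, 30 mm high, three dark slots along its top. Grip it across the 32 mm. Loose, 60 to 170 g; stands upright on the top face of a board. Origin: centre of its underside, z up. At the start it stands on the long board.
- round_cooler: Round cooler of aluminium, 50 mm diameter, 30 mm high, with a dark fan in its top face. Loose, 60 to 170 g; stands upright on the top face of a board. Origin: centre of its underside, z up. At the start it stands on the square board.
- long_board: Long narrow green circuit board, 190 mm along its x, 76 mm along its y. Fixed. Origin: at the underside (2 mm above the bench), below the centre of a 70 mm white square printed on the top face, parallel to x and y. Top face 12 mm above the origin. Components up to 11 mm high only near its two short ends, more than 70 mm from the centre.
- square_board: Square green circuit board, 116 x 116 mm. Fixed. Origin: at the underside (2 mm above the bench), below the centre of a 70 mm white square printed on the top face, parallel to x and y. Top face 12 mm above the origin. Components up to 11 mm high only in its four corners, more than 42 mm from the centre in both x and y.
- notched_board: Green board, 150 mm along x, 130 mm along y, with a 38 mm square notch cut out of its +x +y corner. Fixed. Origin: at the underside (2 mm above the bench), below the centre of a 70 mm white square printed on the top face, parallel to x and y. Top face 12 mm above the origin. Components up to 11 mm high only at the -x edge and +x -y corner, more than 58 mm from the centre.
- foam: Empty black antistatic foam pad, 100 x 100 mm, 10 mm thick, firm, fixed to the bench. Origin: centre of its underside (2 mm above the bench); its top face is 10 mm above the origin. The waiting place.
- meter: Bystander: yellow and black multimeter lying on its back at the far side, 80 x 165 mm, 44 mm high. Origin: centre of its underside. Leave it alone.
- driver: Bystander: screwdriver, 180 mm long, lying at the far side, handle towards its -x, up to about 30 mm high. Origin: at its underside. Leave it alone.
- jar: Bystander: small amber glass jar with a white cap, 48 mm diameter, 50 mm high, standing upright between the robot and the boards. Origin: centre of its underside. Leave it alone.

How it is judged:
On the way:
1. one of the coolers stands released on the foam pad (within 35 mm of its middle) (((horizontal distance between fin_cooler and foam below 0.035 m and z of fin_cooler in the frame of foam between 0.006 and 0.015 m and contact force between the fingers and fin_cooler below 0.1 N and linear speed of fin_cooler below 0.02 m/s and angular speed of fin_cooler below 0.2 rad/s and angle between fin_cooler's own z axis and vertical below 0.12 rad) or (horizontal distance between oblong_cooler and foam below 0.035 m and z of oblong_cooler in the frame of foam between 0.006 and 0.015 m and contact force between the fingers and oblong_cooler below 0.1 N and linear speed of oblong_cooler below 0.02 m/s and angular speed of oblong_cooler below 0.2 rad/s and angle between oblong_cooler's own z axis and vertical below 0.12 rad) or (horizontal distance between round_cooler and foam below 0.035 m and z of round_cooler in the frame of foam between 0.006 and 0.015 m and contact force between the fingers and round_cooler below 0.1 N and linear speed of round_cooler below 0.02 m/s and angular speed of round_cooler below 0.2 rad/s and angle between round_cooler's own z axis and vertical below 0.12 rad))), for 0.2 s.
At the end, for the whole second after the job is handed in: Finned cooler on the long board, oblong on the square, round on the notched; each upright on the board's top, centre within 12 mm of the white square's centre; finned and oblong parallel to its sides (any quarter turn) within 15 degrees; all released and at rest (horizontal distance between fin_cooler and long_board below 0.012 m and z of fin_cooler in the frame of long_board between 0.009 and 0.016 m and linear speed of each of fin_cooler, oblong_cooler, round_cooler below 0.02 m/s and angular speed of each of fin_cooler, oblong_cooler, round_cooler below 0.2 rad/s and angle between each of fin_cooler, oblong_cooler, round_cooler's own z axis and vertical below 0.12 rad and (angle between the x axis of fin_cooler and the x axis of long_board, either way round below 0.26 rad or angle between the x axis of fin_cooler and the y axis of long_board, either way round below 0.26 rad) and horizontal distance between oblong_cooler and square_board below 0.012 m and z of oblong_cooler in the frame of square_board between 0.009 and 0.016 m and (angle between the x axis of oblong_cooler and the x axis of square_board, either way round below 0.26 rad or angle between the x axis of oblong_cooler and the y axis of square_board, either way round below 0.26 rad) and horizontal distance between round_cooler and notched_board below 0.012 m and z of round_cooler in the frame of notched_board between 0.009 and 0.016 m); the robot touches nothing.
It fails at once if a cooler is dropped or knocked flying (moves faster than 0.6 m/s while the fingers are not holding it, a fall of about 18 mm) ((linear speed of fin_cooler above 0.6 m/s and contact force between the fingers and fin_cooler below 0.1 N) or (linear speed of oblong_cooler above 0.6 m/s and contact force between the fingers and oblong_cooler below 0.1 N) or (linear speed of round_cooler above 0.6 m/s and contact force between the fingers and round_cooler below 0.1 N)).
It fails at once if the meter, the screwdriver or the jar is pushed more than 25 mm from where it lay (distance of any of meter, driver, jar from where it was at the start of the episode above 0.025 m).
It also fails if it takes over 115 s, if anything falls off the work surface, if the arm or the gripper's body presses on something with over 40 N, if the wrist force passes 120 N, or if a joint passes its speed limit or range.

### The arm

A 6-joint arm with a two-finger parallel gripper is mounted at the origin on the work surface. World frame = base frame: x ahead of the robot, y to its left, z up, the work surface at z = 0. Lengths are in m, angles in rad, forces in N, time in s.
With the tool pointing down it reaches from about 0.275 to 0.875 m from the base axis. Payload 12.5 kg.
Tool frame: the origin (TCP) lies at the very end of the fingers, on their centre line; the grasp point (between the pads) lies 19 mm behind it; z points along the fingers, y is the line along which they close (so a half turn about z gives the same grasp; the last joint's range is limited). The gripper opens to 85 mm and grips with 20 to 120 N. Pads are 22 mm wide; open, the fingers measure 114 mm over their backs; the gripper's body (76 mm by 85 mm) begins 54 mm behind the grasp point. The pads swing forward as they close: fully open they stand 13 mm farther back than shut.
Start: joints at [1.258, 0.351, 1.652, -0, 1.139, -0.085], TCP at [0.124, 0.536, 0.231] pointing down, gripper open.
Joint ranges: [-2.75, 2.75], [-0.79, 2.1], [0.01, 2.65], [-1.57, 4.71], [0.07, 3.14], [-2.87, 2.87]. Speed limits (rad/s): [2.22, 2.22, 2.79, 3.14, 3.14, 3.14].

### API

Orientations are given as a 3x3 rotation matrix whose columns are the frame's x, y, z axes.
In Python, from bench import manip gives the robot as it stands. Calls block until the motion is done:
- manip.move_ptp(position, orientation): joint-space move of the TCP to a pose.
- manip.move_l(position, attitude=None, max_speed=0.15): straight line of the TCP; attitude=None keeps the orientation; max_speed is the mean speed in m/s.
- manip.move_j(angles): joint-space move.
- manip.set_gripper(opening, effort=None): opening from 0.0 (shut) to 1.0 (fully open); effort is the grip in N (None keeps the last); returns when the fingers have stopped.
- manip.dwell(seconds).
- manip.inverse_kinematics(position, orientation): joint angles nearest the present ones, or None.
- manip.grab_frame(name): name is "side" or "top"; returns (picture, depth): 384x512x3 uint8, red, green, blue; 384x512 float32, m along the optical axis (not along the pixel's ray), 0 where there is no reading.
- manip.get_calibration(name): a dict with "camera_matrix" (3x3 intrinsics, pixels), "R" (3x3) and "t" (3): a world point X has camera coordinates R X + t. Camera axes: x right, y down, z forward; pixel columns grow to the right and rows downward; lengths in m; the calibration is good to about 2 mm. A picture is of the moment at which its call begins. get_calibration takes no time and is no camera call.
A pose or a line that the arm cannot do raises manip.Unreachable and nothing moves.
- manip.sign_off(): hands the job in; it is judged then, once.
Trained networks look in the newest picture that a camera, given by its name, has taken for a name from the list of things; names that differ only in an ending like _2 or _b are one class to them, and where a whole thing is asked for, a point or a joint stands for the part that bears it (a point fixed in the world has none). Each returns a list of dicts, best first, with "confidence" (0 to 1); they miss things now and then, are a little off and sometimes report something else, mostly with a low value. They report only what shows in the picture. A call takes as long as a camera call.
- manip.look_for(camera, name): "at" ([x, y, z] in m, in world coordinates, good to about 4 mm: the middle of the surface that is visible of it).
Readings, each from a call of its own:
- manip.current_time(): time.
- manip.current_qpos(): joint angles.
- manip.current_joint_vel(): joint speeds.
- manip.current_joint_torque(): joint torques, N m.
- manip.current_ee_pos(): TCP position.
- manip.current_tcp_rot(): TCP orientation.
- manip.current_force(): force on the tool from outside, world axes, zero at the start.
- manip.current_ft_torque(): the same for the moment, N m.
- manip.current_grip_width(): opening from 0.0 (shut) to 1.0 (fully open).
- manip.current_grip_force(): force on a finger pad.
Only numpy, scipy, OpenCV 4.12 (cv2) and the standard library are available. Lean on these libraries where they do the work, as an engineer would, in place of code of your own. Each camera call takes 0.05 s, during which the arm holds its last target. There are 200 camera calls.

## Working session

There is one attempt and no reset: what is moved stays moved. The work goes in short steps, each a Python script; the robot and the scene stay as the last script left them, time stands still between calls to the robot, and variables do not carry over. Pictures are saved under pics/ and viewed, at most 14 in all, crops included, and the job is handed in when it is done.

```bash
mkdir -p pics
python3 - <<'E'
from bench import manip
import cv2,numpy as np
for c in("top","side"):
    p,d=manip.grab_frame(c); cv2.imwrite(f"pics/{c}0.png",p[:,:,::-1]); np.savez(f"{c}0.npz",p=p,d=d)
    k=manip.get_calibration(c);print(c,k)
    for n in("fin_cooler","oblong_cooler","round_cooler","long_board","square_board","notched_board","foam","jar","meter","driver"):
        print(n,[(np.round(r["at"],3),round(r["confidence"],2)) for r in manip.look_for(c,n)][:2])
E
```

```text
top {'camera_matrix': array([[401.89392463,   0.        , 258.22104283],
       [  0.        , 401.89392463, 185.66040372],
       [  0.        ,   0.        ,   1.        ]]), 'R': array([[-0.01743225, -0.99983889, -0.00427818],
       [-0.99428424,  0.01778586, -0.10527356],
       [ 0.10533269,  0.00241857, -0.9944341 ]]), 't': array([0.01975584, 0.55910204, 1.18790852])}
fin_cooler [(array([0.477, 0.356, 0.044]), 0.49)]
oblong_cooler [(array([0.564, 0.111, 0.042]), 0.6)]
round_cooler [(array([ 0.569, -0.14 ,  0.044]), 0.48)]
long_board [(array([0.569, 0.112, 0.014]), 0.85)]
square_board [(array([ 0.565, -0.146,  0.014]), 0.86)]
notched_board [(array([0.468, 0.353, 0.016]), 0.65)]
foam [(array([ 0.478, -0.367,  0.011]), 0.66)]
jar [(array([0.371, 0.008, 0.054]), 0.59)]
meter [(array([0.698, 0.306, 0.036]), 0.94)]
driver [(array([ 0.685, -0.365,  0.025]), 0.87)]
side {'camera_matrix': array([[365.16880071,   0.        , 262.16004194],
       [  0.        , 365.16880071, 194.42924214],
       [  0.        ,   0.        ,   1.        ]]), 'R': array([[ 0.99207782, -0.12541316,  0.00728931],
       [-0.07445992, -0.63376383, -0.7699345 ],
       [ 0.10117962,  0.76329218, -0.63808129]]), 't': array([-0.56851781,  0.05931175,  0.98168106])}
fin_cooler [(array([0.479, 0.345, 0.038]), 0.62)]
oblong_cooler [(array([0.565, 0.104, 0.044]), 0.75), (array([ 0.568, -0.152,  0.041]), 0.24)]
round_cooler [(array([ 0.57 , -0.154,  0.045]), 0.65)]
long_board [(array([0.561, 0.094, 0.013]), 0.81)]
square_board [(array([ 0.567, -0.161,  0.015]), 0.65)]
notched_board [(array([0.466, 0.33 , 0.016]), 0.68)]
foam [(array([ 0.477, -0.374,  0.009]), 0.95), (array([0.466, 0.332, 0.013]), 0.73)]
jar [(array([ 0.476, -0.372,  0.01 ]), 0.66)]
meter [(array([0.704, 0.279, 0.036]), 0.64)]
driver [(array([ 0.683, -0.373,  0.022]), 0.93)]
```

View pics/top0.png

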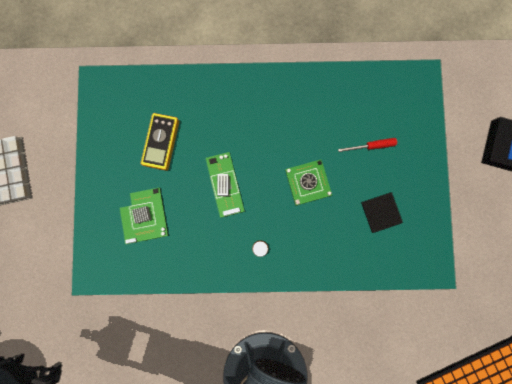

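View pics/side0.png

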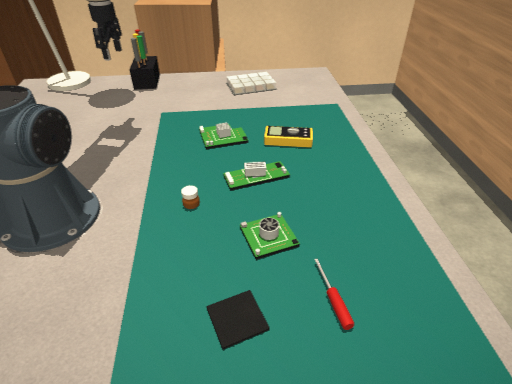

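```bash
cat > h.py <<'E'
from bench import manip
import cv2,numpy as np
S=1.4;N=280
def ortho(c,p,ctr,z,S=S,N=N):
    "picture of plane z around ctr: right=-y, up=+x (like the top camera)"
    k=manip.get_calibration(c);K=k["camera_matrix"];R=k["R"];t=k["t"]
    m=1e-3/S
    A=np.array([[0,-m,ctr[0]+m*N/2],[-m,0,ctr[1]+m*N/2],[0,0,z],[0,0,1.]])  # (u,v,1)->world
    H=K@np.c_[R,t]@A
    return cv2.warpPerspective(p,H,(N,N),flags=cv2.INTER_CUBIC|cv2.WARP_INVERSE_MAP)
def toworld(uv,ctr,S=S,N=N):
    m=1e-3/S;return np.array([ctr[0]+m*(N/2-uv[1]),ctr[1]+m*(N/2-uv[0])])
E
python3 - <<'E'
from h import *
C=dict(notched=((.468,.353),.014),long=((.567,.112),.014),square=((.565,-.146),.014),foam=((.478,-.367),.012))
T=dict(fin=((.477,.353),.046),oblong=((.564,.108),.044),round=((.569,-.145),.044))
for c in("top","side"):
    p=np.load(f"{c}0.npz")["p"]
    g=lambda D:[ortho(c,p,*v) for v in D.values()]
    a=g(C);b=g(T)
    def grid(im):
        im=im.copy();im[140,::20]=(255,0,0);im[::20,140]=(255,0,0);return im
    f=np.hstack([grid(x) for x in a[:2]]);f2=np.hstack([grid(x) for x in a[2:]])
    cv2.imwrite(f"pics/{c}_o.png",np.vstack([f,f2])[:,:,::-1])
    cv2.imwrite(f"pics/{c}_t.png",np.hstack([cv2.resize(ortho(c,p,*v,S=3.3,N=260),None,fx=1,fy=1) for v in T.values()])[:,:,::-1])
    for (n,(ctr,z)),im in zip(C.items(),a):
        i=im.astype(int)
        m=(i.max(2)<60) if n=="foam" else ((i[...,1]-i[...,2]>50)&(i[...,1]>80)&(i[...,1]-i[...,0]>40))
        m=cv2.morphologyEx(m.astype(np.uint8),cv2.MORPH_OPEN,np.ones((5,5)))
        cs=cv2.findContours(m,0,2)[0];q=max(cs,key=cv2.contourArea)
        r=cv2.minAreaRect(q);print(c,n,toworld(r[0],ctr).round(4),np.array(r[1])/S,r[2])
E
python3 - <<'E'
import cv2,numpy as np
a=[cv2.imread(f"pics/{c}_t.png") for c in("top","side")]
cv2.imwrite("pics/t.png",np.vstack(a))
E
```

```text
top notched [0.477  0.3653] [151.4415196 131.8699755] 79.99201965332031
top long [0.568  0.1139] [191.26179286  77.67201015] 76.73914337158203
top square [ 0.5703 -0.1436] [116.95550101 117.25600106] 75.37911987304688
top foam [ 0.4733 -0.3641] [99.06992231 99.75168501] 72.6459732055664
side notched [0.4778 0.3622] [152.94060843 134.60720607] 79.82449340820312
side long [0.5688 0.1118] [192.8704834   79.85487257] 76.38145446777344
side square [ 0.5711 -0.1451] [118.12745231 118.18753924] 75.3791275024414
side foam [ 0.4742 -0.3703] [ 99.59841047 103.55511257] 72.43972778320312
```

View pics/top_o.png

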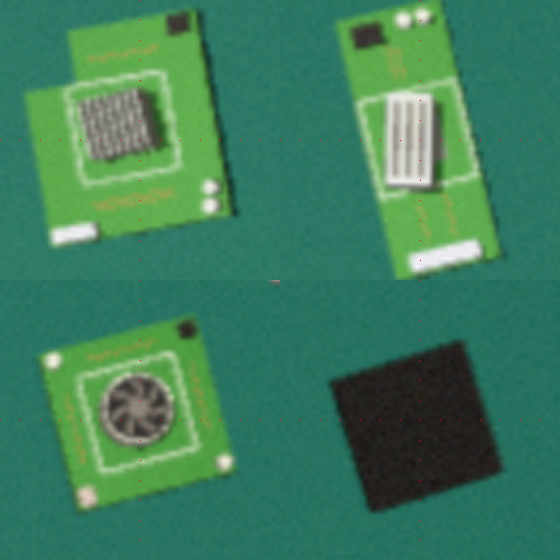

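View pics/t.png

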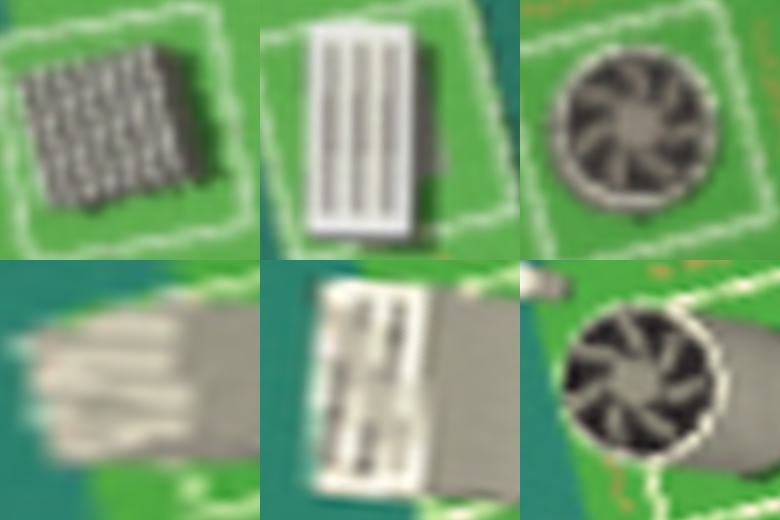

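View pics/side_o.png

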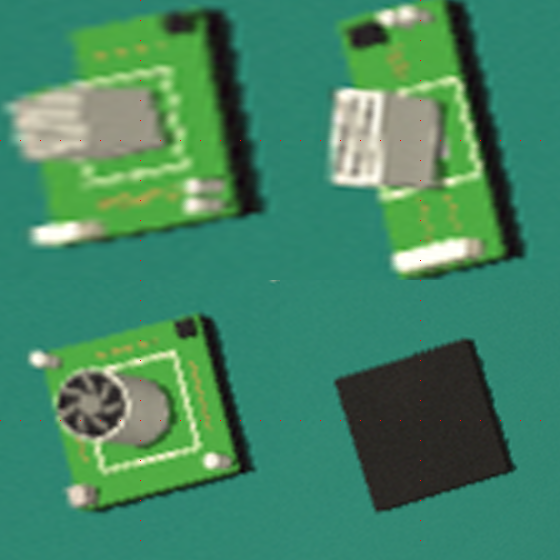

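The top ortho shows the three white squares clearly: notched centre at about (124,127), long (418,139), square (138,412). The foam sits at about (417,425). The cooler-top crops show the round one centred and the oblong one with its slots along world x. The finned one is turned about 13°, but its fin direction is unclear, so I'll zoom in on it.

Run:
```python
import cv2,numpy as np
a=cv2.imread("pics/top0.png")[198:236,118:166];b=cv2.imread("pics/side0.png")[112:150,200:248]
cv2.imwrite("pics/fin.png",np.hstack([cv2.resize(x,None,fx=8,fy=8,interpolation=cv2.INTER_CUBIC) for x in(a,b)]))
```

```text
(no output)
```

View pics/fin.png

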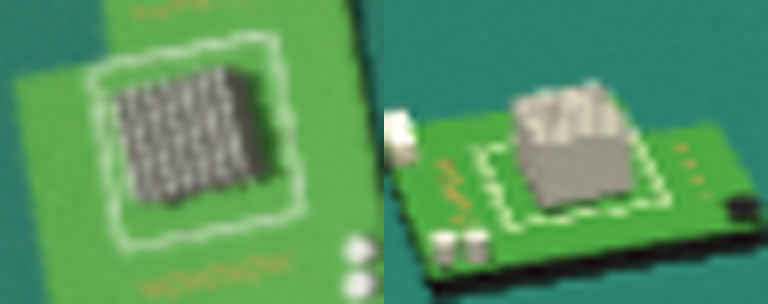

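The fin crop shows a plain flat face on the −y side (right image, about (580,170)) and stripes running roughly along world x. So I grip the finned cooler across world y, turned about 13°. First I move the round one to the foam.

```bash
cat >> h.py <<'E'
def rot(deg):
    f=np.radians(deg);c,s=np.cos(f),np.sin(f)
    return np.array([[-s,c,0],[c,s,0],[0,0,-1.]])
UP=.15
def best(xy,deg):
    "closing direction deg or its half turn, whichever keeps joint 6 nearest mid-range"
    o=[(abs(q[5]),d) for d in(deg,deg+180) if (q:=manip.inverse_kinematics([*xy,UP],rot(d))) is not None]
    return rot(min(o)[1])
def go(xy,R):
    manip.move_l([*manip.current_ee_pos()[:2],UP],max_speed=.2)
    manip.move_ptp([*xy,UP],R)
def pick(xy,deg,z,w):
    R=best(xy,deg); manip.set_gripper(min(1,w/85)); go(xy,R)
    manip.move_l([*xy,.06]); manip.move_l([*xy,z],max_speed=.06)
    print("down F",manip.current_force().round(1))
    manip.set_gripper(0.,40)
    print("grip",manip.current_grip_width()*85,manip.current_grip_force())
    manip.move_l([*xy,z+.03],max_speed=.06); print("held",manip.current_grip_force(),manip.current_grip_width()*85)
def place(xy,deg,z,w):
    go(xy,best(xy,deg)); print("carry",manip.current_grip_force())
    manip.move_l([*xy,.06]); manip.move_l([*xy,z+.001],max_speed=.04); manip.dwell(.3)
    print("set F",manip.current_force().round(1))
    manip.set_gripper(min(1,w/85)); manip.dwell(.3)
    manip.move_l([*xy,.06],max_speed=.06); manip.move_l([*xy,UP],max_speed=.2); print("t",manip.current_time())
def look(n,spots):
    t=[]
    for c in("top","side"):
        p,d=manip.grab_frame(c)
        t.append(np.hstack([ortho(c,p,*s,S=3,N=240) for s in spots]))
    cv2.imwrite(f"pics/{n}.png",np.vstack(t)[:,:,::-1])
FOAM=(.4737,-.3665);SQ=(.5708,-.1443);LONG=(.5683,.113);NOTCH=(.4776,.364)
E
python3 - <<'E'
from h import *
pick((.5708,-.1416),14.6,.014,76)
place(FOAM,17.5,.012,76)
look("a",[(FOAM,.042),(SQ,.014),(LONG,.044)])
E
```

```text
down F [ 0.3  0.3 -0.5]
grip 48.346553516153044 41.400269865989685
held 41.50878667831421 48.53782175118464
carry 41.58669412136078
set F [-0.5 -0.6 -2. ]
t 13.6917
```

View pics/a.png

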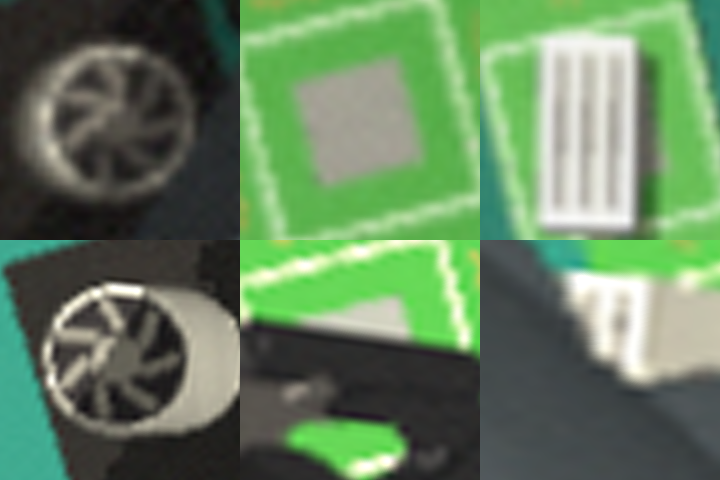

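The round cooler stands centred on the foam, at about (120,122) in the top tile. The square board's centre patch is at (360,122) as computed. Next: the oblong and finned coolers.

Run:
```python
from h import *
pick((.5642,.116),89.2,.016,62)
place(SQ,104.6,.016,62)
pick((.478,.361),103,.015,70)
place(LONG,103.3,.015,70)
manip.move_l([.4737,-.25,UP],max_speed=.3)
look("b",[(SQ,.044),(LONG,.046),(NOTCH,.014)])
```

```text
down F [-0.2  0.8 -0.1]
grip 31.089849866182103 40.748326778411865
held 40.18152058124542 31.271572627271713
carry 40.08358955383301
set F [ 0.  -0.8 -0.4]
t 25.9583
down F [-0.7  0.5  0.6]
grip 41.483576037890906 41.30668704612617
held 40.776439905166626 41.48341747828438
carry 40.69763481616974
set F [ 0.5 -0.3 -0.9]
t 38.475
```

View pics/b.png

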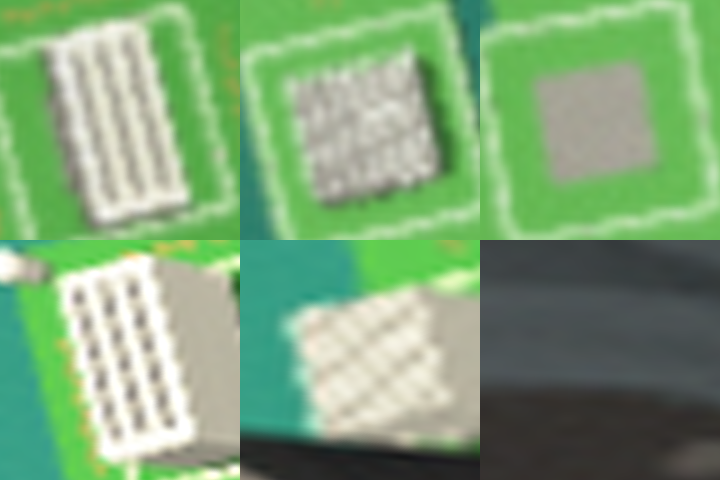

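The oblong cooler (about (122,120)) and the finned one (about (362,128)) are centred and parallel to their squares. The notched board's patch is at (597,123), as expected. Now the round one goes there.

Run:
```python
from h import *
pick(FOAM,17.5,.012,76)
place(NOTCH,100,.014,76)
manip.move_l([.42,-.3,UP],max_speed=.3)
look("c",[(SQ,.044),(LONG,.046),(NOTCH,.044)])
```

```text
down F [ 1.  -0.2 -0.1]
grip 48.675389611056104 41.412291526794434
held 41.50798559188843 48.478155603667595
carry 41.47866725921631
set F [ 0.1 -0.9 -1.7]
t 52.5417
```

View pics/c.png

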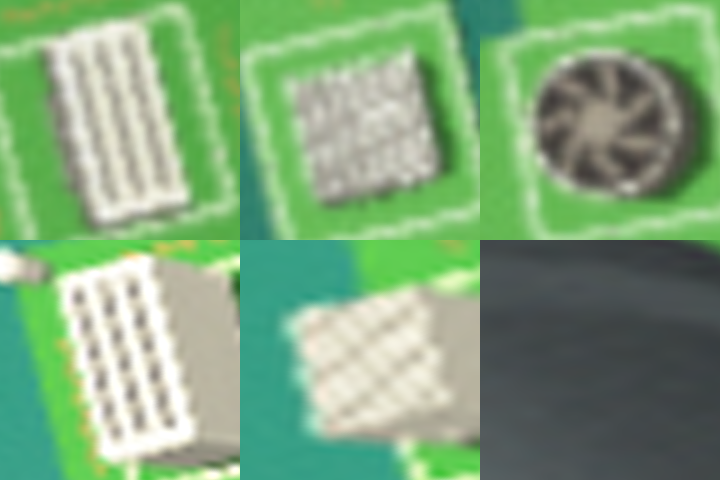

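The round cooler stands on the notched square at about (608,122), within about 3 mm of centre. The other two haven't moved.

```bash
python3 -c "
from bench import manip
print(manip.sign_off())"
```

```text
the job is handed in; nothing more can be done
None
```

The job is handed in, but no verdict came back: the camera shows all three coolers released and upright on their boards, each within about 3 mm of centre, with the round one having waited on the foam first and the meter, screwdriver and jar never approached.

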